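Nip up the closet screw eye with a tommy bar

ROBOT

A 6-joint arm with a two-finger parallel gripper is mounted at the origin on the work surface. World frame = base frame: x ahead of the robot, y to its left, z up, the work surface at z = 0. Lengths are in m, angles in degrees, forces in N, time in s.
With the tool pointing down it reaches from about 0.25 to 0.725 m from the base axis. Payload 9.7 kg.
Tool frame: the origin (TCP) lies at the very end of the fingers, on their centre line; the grasp point (between the pads) lies 19 mm behind it; z points along the fingers, y is the line along which they close (so a half turn about z gives the same grasp; the last joint's range is limited). The gripper opens to 85 mm and grips with 20 to 120 N. Pads are 22 mm wide; open, the fingers measure 114 mm over their backs; the gripper's body (76 mm by 85 mm) begins 54 mm behind the grasp point. The pads swing forward as they close: fully open they stand 13 mm farther back than shut.
Start: joints at [63.713, 4.979, 10.078, 95.1, 0, 90], TCP at [0.244, 0.493, 0.231] pointing down, gripper open.
Joint ranges: [-179.16, 179.16], [-48.56, 103.87], [-65.8, 70.77], [-126.05, 130.52], [-82.76, 87.17], [-180, 180]. Speed limits (degrees/s): [127.2, 127.2, 147.25, 180, 180, 180].

INTERFACE

Orientations are given as [roll, pitch, yaw] about the fixed x, y, z axes, in that order (R = Rz(yaw) Ry(pitch) Rx(roll)).
In Python, from workcell import bot, viewer, finder gives the robot as it stands. The module is installed in compiled form; this text tells all that it offers.
- The arm moves only by the shell command python3 -m inch 'ROWS' [FORCE]. ROWS is JSON, a list that holds one entry, the list of rows, each a list of 7 numbers: the opening in per cent of the stroke, from 0 (shut) to 100 (fully open), then the shift along the tool's x, y, z in mm, then the turn, a rotation vector about the tool's x, y, z in degrees. In form: [[[grip, tx, ty, tz, ax, ay, az], ...]]. A call has 1 to 8 rows; each row shifts and turns the commanded pose from where the row before left it, along the tool's axes as they then stand; what a row does not reach is not made up. A row lasts 1/8 s, in which the tool goes at most 62.5 mm and 10.7 degrees, less where a joint would pass 70% of its speed; a pose out of reach is approached as far as the arm can. A call with a gripper value outside its range is refused whole. The fingers move at their own pace and stop on an object; FORCE is the grip in N (left out, the last holds). Time passes only in rows, so rows that do not move let the fingers close. It gives the time, the measured TCP pose, the force, the opening and the grip force at its end, in the units of the state.
- bot.get_obs(): the state, without advancing time (a new reading comes with each control period).
- viewer.camera(name): name is "side" or "top" or "wrist"; returns a dict with "pixels" (400x640x3 uint8, red, green, blue), "vfov" (degrees; the focal length in pixels is half the picture's height over the tangent of half this angle, whatever the lens; pixels are square), "cx", "cy" (the principal point, pixels), "k1" (the pictures are not rectified: a ray, as slopes to the right and down, at radius r is drawn at 1 + k1 r^2 times it, then the intrinsics apply), "R" (3x3) and "t" (3): a world point X has camera coordinates R X + t. Camera axes: x right, y down, z forward; pixel columns grow to the right and rows downward; lengths in m; the calibration is good to about 2 mm. A picture is of the moment at which its call begins. There is no depth.
- bot.job_done(): hands the job in; it is judged then, once.
Trained networks look in the newest picture that a camera, given by its name, has taken for a name from the list of things; names that differ only in an ending like _2 or _b are one class to them, and where a whole thing is asked for, a point or a joint stands for the part that bears it (a point fixed in the world has none). Each returns a list of dicts, best first, with "conf" (0 to 1); they miss things now and then, are a little off and sometimes report something else, mostly with a low value. They report only what shows in the picture. A call takes as long as a camera call. They do not tell look-alikes from the thing itself.
- finder.outline_of(camera, thing): "pixels" (400x640 bool, what is visible of it) and "extent" ([centre column, centre row, width, height] in pixels, round what is visible of it).
- finder.mark_of(camera, thing): "position" ([column, row] in pixels: a listed point, or the origin of a listed thing).
The state is a dict: "time": time; "q": joint angles; "qd": joint speeds; "joint_efforts": joint torques, N m; "ee_pos": TCP position; "tcp_rot": TCP orientation; "wrist_force": force on the tool from outside, world axes, zero at the start; "torque": the same for the moment, N m; "opening": finger opening in m; "grasp_force": force on a finger pad.
Only numpy, scipy, OpenCV 4.12 (cv2) and the standard library are available. Lean on these libraries where they do the work, as an engineer would, in place of code of your own. Each camera call takes 0.05 s, during which the arm holds its last target. There are 200 camera calls.

TASK

The screw eye on the wooden batten is still loose. Take the steel rod from its rest by the black grip, slide it through the eye's loop and lever the eye clockwise (seen from above) until you feel it bite on its tab washer, then about ten degrees more so that the washer is just dragged round with it; go gently and do not wrench it on by twenty degrees. Then ease off, draw the rod out and lay it back in both notches of its rest as it lay before, touching the eye and washer only with the rod and leaving the caddy, dustpan and shoe brush alone.

Things in the scene. Friction and masses are not known exactly. Their poses are not given: they have to be found in the camera images.
- rod_grip (a point): Centre of the rod's square black grip, 60 mm long (x axis), 14 x 14 mm across. From its front end (30 mm ahead) a round steel shank of 10 mm diameter runs on along +x for 90 mm to the tip. Rod 150 mm long, about 110 g, balancing about 55 mm ahead of this point; it starts level on its rest, axis 50 mm above the table.
- rod_tip (a point): Free end of the shank, 120 mm ahead of the grip's centre along the rod's x axis.
- rest: Fixed light-wood rest, base 98 (x) x 56 (y) x 12 mm, two 90-degree V notches (45 mm wide, tops 66 mm high) at x -40 and +32 mm. Origin: centre of the underside. The lying rod points its tip to the rest's +x, axis 50 mm above the origin, grip centre 84 mm (give or take 4) behind the origin (-x), clear of the base with free space under and beside it.
- batten: Fixed wooden batten 60 (x) x 250 (y) x 30 mm high lying on the table. Origin: centre of the underside. The closed screw eye stands on it 65 mm to the -y side of the origin; a small open cup hook (38 mm high, fixed, not part of the job) stands 95 mm to the +y side.
- eye_base: Fixed brass disc, 34 mm across, 2 mm thick, on the batten under the screw eye, carrying washer and eye. Origin: centre of its underside, on the eye's upright turning axis, 30 mm above the table. Its heading does not tell where the eye bites. The eye turns freely clockwise at about 0.05 N m, bites after an unknown 0.35 to 0.7 rad, then takes 0.2 N m plus 0.3 N m per rad.
- eye_loop (a point): Centre of the screw eye's loop, 62 mm above the table, on the turning axis. x: along the hole (level; enter from either side), z up. Hole 16 mm, outer diameter 28 mm, loop 11 mm thick along x. The rod swings about 0.6 rad either way in the hole before it binds and the loop follows. The eye stays where it is left; the rod's contacts in it may add up to 40 N at most (the bite makes about 25 N).
- washer_tab (a point): Tip of the pointed-out tab of the dark washer under the eye's flange, 22 mm from the turning axis, 33 mm above the table. The washer (26 mm across) lies still until the eye bites, then is dragged round clockwise with it and stays; ten degrees move this tip 3.8 mm.
- caddy: Loose white toilet brush caddy, round, 104 mm across, 140 mm high with a stick up to 190 mm; bystander. Origin: centre of the underside.
- dustpan: Loose matte black dustpan head, 140 x 200 mm, 55 mm high; bystander. Origin: centre of the underside.
- shoe_brush: Loose bamboo shoe brush, 55 x 165 mm, 38 mm high; bystander. Origin: centre of the underside.
Not all that is in view belongs to the job. What is shaped like the part that bears rod_grip but turquoise is not meant. Leave any yellow look-alike of the rest alone.

How it is judged:
By the outcome, as a careful person would: the job done as asked, in the order asked, and still so for the second after the job is handed in, with the robot touching nothing.
It also fails if it takes over 72 s, if anything falls off the work surface, if the arm or the gripper's body presses on something with over 40 N, if the wrist force passes 120 N, or if a joint passes its speed limit or range.

## Working session

There is one attempt and no reset: what is moved stays moved. The work goes in short steps, Python scripts to look and compute and a shell command to move; the robot and the scene stay as the last step left them, time stands still between calls to the robot, and variables do not carry over. Pictures are saved under pics/ and viewed, at most 14 in all, crops included, and the job is handed in when it is done.

```bash
mkdir -p pics
cat > h.py <<'E'
import numpy as np, cv2
from workcell import bot, viewer, finder
from scipy.spatial.transform import Rotation as Ro
def f(c): return 200/np.tan(np.radians(c['vfov'])/2)
def proj(c,X):
    p=c['R']@np.array(X)+c['t']; s=p[:2]/p[2]; s=s*(1+c['k1']*(s@s)); return s*f(c)+[c['cx'],c['cy']]
def ray(c,uv):
    d=(np.array(uv,float)-[c['cx'],c['cy']])/f(c); s=d.copy()
    for _ in range(30): s=d/(1+c['k1']*(s@s))
    R=np.array(c['R']); o=-R.T@np.array(c['t']); return o,R.T@np.array([s[0],s[1],1])
def atz(c,uv,z):
    o,d=ray(c,uv); return o+d*(z-o[2])/d[2]
def cam(n):
    c=viewer.camera(n); c['R']=np.array(c['R']);c['t']=np.array(c['t']); return c
def save(c,n): cv2.imwrite('pics/'+n,c['pixels'][:,:,::-1])
E
python3 - <<'E'
from h import *
np.set_printoptions(precision=3,suppress=True)
o=bot.get_obs(); print({k:np.round(v,3) for k,v in o.items()})
Z=dict(rod_grip=.05,rod_tip=.05,rest=0,batten=0,eye_base=.03,eye_loop=.062,washer_tab=.033,caddy=0,dustpan=0,shoe_brush=0)
for n in ['top','side']:
    c=cam(n); save(c,n+'0.png'); print(n,-c['R'].T@c['t'],f(c))
    for k,z in Z.items():
        for m in finder.mark_of(n,k)[:3]: print(k,round(m['conf'],2),np.round(m['position'],1),atz(c,m['position'],z))
E
```

```text
{'time': np.float64(0.0), 'q': array([63.714,  5.012, 10.034, 95.1  , -0.001, 90.002]), 'qd': array([-0.019, -0.057, -0.083, -0.034,  0.048, -0.047]), 'joint_efforts': array([ -0.004, -52.039,  46.48 ,   0.016,  -0.   ,  -0.   ]), 'ee_pos': array([0.243, 0.493, 0.231]), 'tcp_rot': array([-179.922,    0.001,  153.711]), 'wrist_force': array([ 0.039,  0.275, -0.22 ]), 'torque': array([0.028, 0.027, 0.014]), 'grasp_force': np.float64(0.0), 'opening': np.float64(0.085)}
top [0.372 0.037 1.108] 431.9773941484312
rod_grip 0.83 [186.5 286.5] [0.343 0.372 0.05 ]
rod_grip 0.52 [211.6 244. ] [0.442 0.315 0.05 ]
rod_tip 0.68 [211.2 195.7] [0.562 0.318 0.05 ]
rod_tip 0.61 [232.3 301. ] [0.306 0.263 0.05 ]
rest 0.95 [215.6 213.5] [0.524 0.319 0.   ]
rest 0.81 [169.1 191.7] [0.585 0.441 0.   ]
batten 0.84 [304.  181.1] [0.602 0.089 0.   ]
eye_loop 0.67 [209.5 195.1] [0.561 0.319 0.062]
eye_loop 0.37 [478.1 202.2] [ 0.524 -0.336  0.062]
washer_tab 0.49 [339. 185.] [ 0.583 -0.001  0.033]
caddy 0.79 [479.5 203.9] [ 0.529 -0.362  0.   ]
dustpan 0.95 [279.6 114.7] [0.787 0.151 0.   ]
shoe_brush 0.66 [407.5 114.5] [ 0.776 -0.193  0.   ]
side [ 0.287 -0.837  1.207] 504.22834622306175
rod_grip 0.7 [259.6 144. ] [0.436 0.312 0.05 ]
rod_grip 0.5 [225.9 142.9] [0.333 0.349 0.05 ]
rod_tip 0.7 [219.8 167.5] [0.296 0.249 0.05 ]
rod_tip 0.54 [297.3 130.5] [0.568 0.337 0.05 ]
rod_tip 0.2 [287.7 146.8] [0.519 0.274 0.05 ]
rest 0.76 [287.9 148.8] [0.527 0.313 0.   ]
batten 0.64 [330.9 195.5] [0.603 0.082 0.   ]
eye_base 0.43 [334.9 203.9] [0.597 0.025 0.03 ]
eye_loop 0.41 [337.5 193.2] [0.608 0.037 0.062]
washer_tab 0.51 [334.1 205.7] [0.592 0.017 0.033]
caddy 0.88 [351.9 334.4] [ 0.517 -0.362  0.   ]
caddy 0.58 [337.1 194.6] [0.622 0.079 0.   ]
caddy 0.25 [288.7 147. ] [0.532 0.32  0.   ]
dustpan 0.88 [379.7 164.3] [0.794 0.159 0.   ]
shoe_brush 0.71 [419.5 253.8] [ 0.778 -0.192  0.   ]
```

View pics/top0.png

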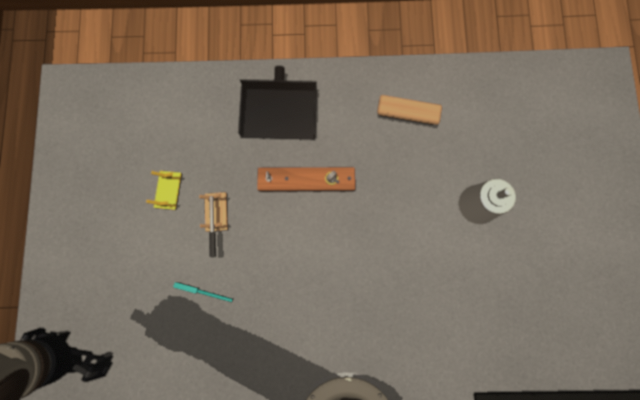

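View pics/side0.png

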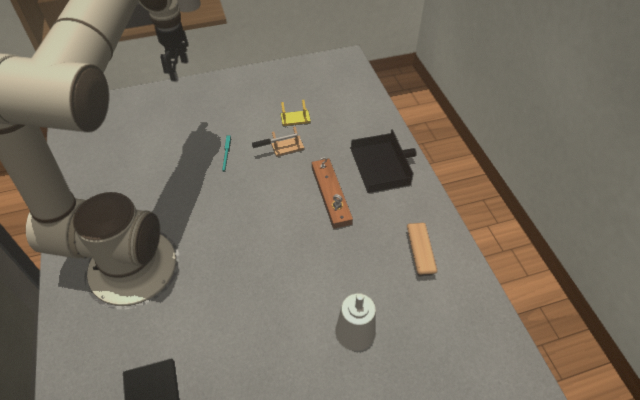

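Top view: rod grip at (212,244), tip near (211,196), rest (215,212), and the eye at about (332,177) on the batten. The cup hook is at (268,177). The turquoise and yellow look-alikes are at (200,291) and (167,190). The side view agrees, with the eye at (337,202). I'll move above the rod and look with the wrist camera.

```bash
python3 -m inch '[[[100,-53.4,-13.4,0,0,0,0],[100,-53.4,-13.4,0,0,0,0],[100,-53.4,-13.4,0,0,0,0],[100,-53.4,-13.4,0,0,0,0],[100,-53.4,-13.4,0,0,0,0],[100,0,0,0,0,0,-8.8],[100,0,0,0,0,0,-8.8],[100,0,0,0,0,0,-8.8]]]'
python3 - <<'E'
from h import *
np.set_printoptions(precision=3,suppress=True)
o=bot.get_obs(); print({k:np.round(v,3) for k,v in o.items()})
Z=dict(rod_grip=.05,rod_tip=.05,rest=0,batten=0,eye_base=.03,eye_loop=.062,washer_tab=.033)
for n in ['wrist']:
    c=cam(n); save(c,n+'1.png'); print(n,-c['R'].T@c['t'],f(c)); print(c['R'])
    for k,z in Z.items():
        for m in finder.mark_of(n,k)[:3]: print(k,round(m['conf'],2),np.round(m['position'],1),atz(c,m['position'],z))
E
```

```text
time: 2.1
ee_pos: [0.4535, 0.3145, 0.2312]
tcp_rot: [-180.0, -0.0, -179.6]
wrist_force: [0.2, -1.0, 0.0]
opening: 0.0854
grasp_force: 0.0
{'time': np.float64(2.1), 'q': array([34.745,  5.247, 10.361, 95.12 , -0.001, 34.377]), 'qd': array([  0.342,  -0.088,   0.073,  -0.071,  -0.161, -69.845]), 'joint_efforts': array([ -0.343, -52.206,  46.479,  -0.002,  -0.008,   2.031]), 'ee_pos': array([0.453, 0.315, 0.231]), 'tcp_rot': array([-179.996,   -0.005, -179.632]), 'wrist_force': array([ 0.164, -0.98 ,  0.027]), 'torque': array([ 0.024, -0.026,  0.056]), 'grasp_force': np.float64(0.0), 'opening': np.float64(0.085)}
wrist [0.382 0.314 0.375] 300.79208633894456
[[-0.006  1.    -0.   ]
 [ 0.959  0.006  0.282]
 [ 0.282  0.002 -0.959]]
rod_grip 0.97 [380.6  70.7] [0.346 0.379 0.05 ]
rod_grip 0.56 [314.8 162.4] [0.441 0.313 0.05 ]
rod_tip 0.7 [277.6  32.3] [0.311 0.276 0.05 ]
rod_tip 0.63 [322.  262.6] [0.563 0.322 0.05 ]
rest 0.68 [408.7 261.4] [0.589 0.445 0.   ]
rest 0.62 [322.2 220.7] [0.529 0.323 0.   ]
batten 0.92 [156.  270.7] [0.608 0.086 0.   ]
batten 0.55 [319.3 259.1] [0.586 0.32  0.   ]
eye_base 0.67 [ 95.1 279.1] [0.605 0.016 0.03 ]
eye_loop 0.86 [ 78.  288.6] [0.599 0.018 0.062]
eye_loop 0.49 [315.7 162. ] [0.439 0.314 0.062]
washer_tab 0.75 [ 77.1 271.5] [ 0.592 -0.004  0.033]
washer_tab 0.68 [ 16.3 351.5] [ 0.737 -0.145  0.033]
```

View pics/wrist1.png

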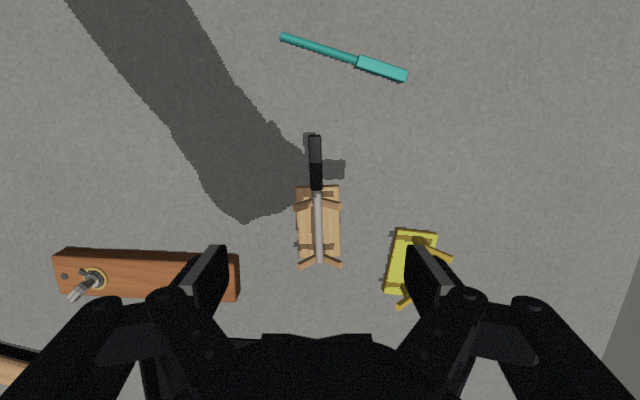

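The wrist view shows the rod grip at (315,162), the tip at (320,262) and the eye at (85,285). I'll fit the rod axis from this view, then inspect the eye closer.

```bash
cat >> h.py <<'E'
def pca(c,mask,z):
    ys,xs=np.nonzero(mask); P=np.array([atz(c,(x,y),z)[:2] for x,y in zip(xs,ys)])
    m=P.mean(0); u,s,v=np.linalg.svd(P-m,full_matrices=False); d=v[0]; t=(P-m)@d
    return m,np.degrees(np.arctan2(d[1],d[0])),t.min(),t.max(),len(P)
E
python3 - <<'E'
from h import *
np.set_printoptions(precision=4,suppress=True)
for n in ['wrist','top']:
    c=cam(n); print(bot.get_obs()['tcp_rot'])
    for k,z in [('rod_grip',.05),('rest',0)]:
        for m in finder.outline_of(n,k)[:3]: print(k,round(m['conf'],2),m['extent'],pca(c,m['pixels'],z))
    for k in ('rod_grip','rod_tip'):
        for m in finder.mark_of(n,k)[:3]: print(k,round(m['conf'],2),m['position'],atz(c,m['position'],.05))
    if n=='wrist':
        im=c['pixels'].astype(int); mk=np.zeros(im.shape[:2],bool); mk[134:190,305:326]=im[134:190,305:326].max(2)<45
        print('dark',pca(c,mk,.057))
        mk[:]=0; s=im[196:262,308:330]; mk[196:262,308:330]=(s.max(2)-s.min(2)<25)&(s.min(2)>110); print('shank',pca(c,mk,.053))
        save(c,'w2.png')
E
python3 -m inch '[[[100,-24.5,-49,13.3,0,0,0],[100,-24.5,-49,13.3,0,0,0],[100,-24.5,-49,13.3,0,0,0],[100,-24.5,-49,13.3,0,0,0],[100,-24.5,-49,13.3,0,0,0],[100,-24.5,-49,13.3,0,0,0],[100,0,0,0,0,0,0],[100,0,0,0,0,0,0]]]'
python3 - <<'E'
from h import *
np.set_printoptions(precision=4,suppress=True)
Z=dict(batten=0,eye_base=.03,eye_loop=.062,washer_tab=.033)
n='wrist';c=cam(n); save(c,'eye.png')
print(bot.get_obs()['tcp_rot'])
for k,z in Z.items():
        for m in finder.mark_of(n,k)[:3]: print(k,round(m['conf'],2),np.round(m['position'],1),atz(c,m['position'],z))
cv2.imwrite('pics/eyez.png',cv2.resize(c['pixels'][120:280,220:420,::-1],None,fx=4,fy=3.75,interpolation=2)[:600,:800])
E
```

```text
[ 179.9972    0.0044 -179.9504]
rod_grip 0.79 [343.0, 58.3, 127.7, 53.8] (array([0.3345, 0.3471]), np.float64(-106.31852028203109), np.float64(-0.0613279519865233), np.float64(0.07182665658204197), 1500)
rod_grip 0.7 [315.1, 200.9, 17.3, 126.1] (array([0.4752, 0.3152]), np.float64(2.677320134319412), np.float64(-0.06412236124197647), np.float64(0.08749958942254227), 1350)
rest 0.72 [318.8, 227.4, 51.0, 87.4] (array([0.5362, 0.3184]), np.float64(2.0633455473369886), np.float64(-0.05783620457804709), np.float64(0.06591870467176879), 2915)
rest 0.6 [418.0, 269.4, 69.8, 81.9] (array([0.5875, 0.4427]), np.float64(-15.320129532035356), np.float64(-0.050353344164581065), np.float64(0.0819501364341264), 1895)
rod_grip 0.83 [311.4, 162.4] [0.4409 0.3095 0.05  ]
rod_grip 0.62 [378.5, 69.4] [0.3453 0.3779 0.05  ]
rod_tip 0.67 [277.2, 34.4] [0.3127 0.2762 0.05  ]
rod_tip 0.26 [98.0, 279.6] [0.5906 0.0367 0.05  ]
dark (array([0.4489, 0.3132]), np.float64(5.233938962342039), np.float64(-0.03857412163465067), np.float64(0.02074958804826785), 401)
shank (array([0.5174, 0.3171]), np.float64(2.2568678
[... 448 characters left out ...]
 714)
rest 0.66 [215.5, 212.6, 30.8, 35.3] (array([0.5361, 0.3155]), np.float64(-161.19454137633736), np.float64(-0.04896996339632723), np.float64(0.059601385394473), 662)
rod_grip 0.49 [212.9, 245.2] [0.4395 0.3115 0.05  ]
rod_tip 0.79 [211.8, 193.0] [0.5686 0.3166 0.05  ]
rod_tip 0.52 [234.1, 300.2] [0.3082 0.2585 0.05  ]
time: 4.0
ee_pos: [0.6007, 0.0211, 0.1515]
tcp_rot: [180.0, -0.0, -179.9]
wrist_force: [0.1, 0.2, 0.0]
opening: 0.0855
grasp_force: 0.0
[ 179.9895    0.0138 -179.8603]
batten 0.87 [377.  187.3] [0.6084 0.083  0.    ]
eye_base 0.93 [313.5 188.1] [0.6012 0.0186 0.03  ]
eye_loop 0.69 [311.2 199.9] [0.6025 0.017  0.062 ]
washer_tab 0.69 [291.6 176.1] [ 0.5893 -0.0009  0.033 ]
```

View pics/eyez.png

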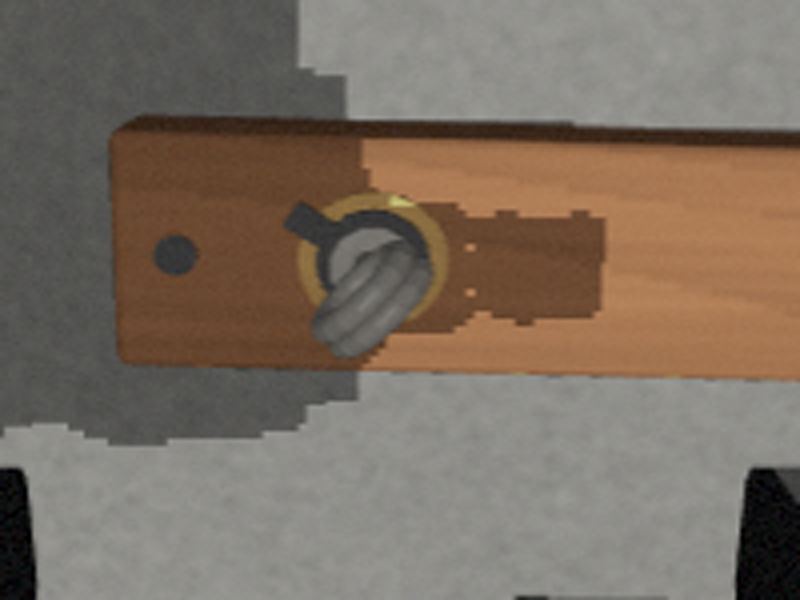

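The zoomed wrist view shows the loop with its hole axis heading about 40° in world, and the tab tip at about px (294,178). I'll turn the tool to the expected insertion heading, so that camera bias cancels, and measure again.

```bash
python3 -m inch '[[[100,0,0,0,0,0,-10],[100,0,0,0,0,0,-10],[100,0,0,0,0,0,-10],[100,0,0,0,0,0,-10],[100,0,0,0,0,0,0],[100,0,0,0,0,0,0]]]'
python3 - <<'E'
from h import *
np.set_printoptions(precision=4,suppress=True)
Z=dict(batten=0,eye_base=.03,eye_loop=.062,washer_tab=.033)
n='wrist';c=cam(n); save(c,'eye2.png')
print(bot.get_obs()['tcp_rot'])
for k,z in Z.items():
        for m in finder.mark_of(n,k)[:3]: print(k,round(m['conf'],2),np.round(m['position'],1),atz(c,m['position'],z))
for m in finder.outline_of(n,'eye_loop')[:2]: print(m['conf'],m['extent'],pca(c,m['pixels'],.062)); M=m
cv2.imwrite('pics/eyez2.png',cv2.resize(c['pixels'][140:260,240:400,::-1],None,fx=5,fy=5,interpolation=2))
E
```

```text
time: 5.0
ee_pos: [0.6008, 0.0215, 0.1517]
tcp_rot: [-180.0, 0.0, -140.1]
wrist_force: [1.2, -0.7, -0.4]
opening: 0.0853
grasp_force: 0.0
[-179.9924    0.0116 -140.0433]
batten 0.65 [361.8 218.2] [0.602  0.0844 0.    ]
eye_base 0.91 [315.7 187.3] [0.6011 0.0207 0.03  ]
eye_loop 0.73 [310.3 197.8] [0.604  0.0175 0.062 ]
washer_tab 0.61 [304.7 164.1] [ 0.5904 -0.0009  0.033 ]
washer_tab 0.32 [548.5 290.8] [0.5298 0.279  0.033 ]
0.84 [311.9, 194.8, 31.4, 25.4] (array([0.6003, 0.0172]), np.float64(-19.63909887517878), np.float64(-0.01197399532120216), np.float64(0.014748246507665248), 752)
```

View pics/eyez2.png

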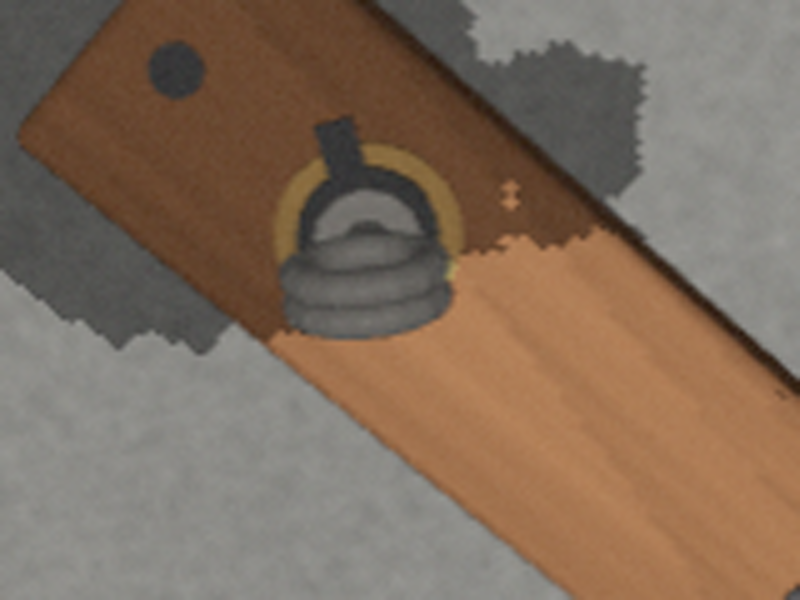

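The loop is nearly square to the view, so the hole axis heading is about 46°. The tab tip is at px (306.6,164) and the loop centre column is about 313.5. Next I'll hover over the rod grip.

```bash
python3 - <<'E'
from h import *
o=bot.get_obs(); c=cam('wrist'); u=np.array([np.cos(np.radians(40)),np.sin(np.radians(40)),0])
print('eye c',atz(c,(313.8,168.6),.032)+.017*u, 'tab',atz(c,(306.6,164),.033))
y0=o['tcp_rot'][2]; ty=np.array([np.sin(np.radians(y0)),-np.cos(np.radians(y0)),0])
for z in (.032,.062,.076): print(z,'lateral', (atz(c,(313.6,195),z)-o['ee_pos'])@ty, o['ee_pos'])
E
python3 -m inch '[[[100,-12.2,53.4,0,0,0,0],[100,-12.2,53.4,0,0,0,0],[100,-12.2,53.4,0,0,0,0],[100,-12.2,53.4,0,0,0,0],[100,-12.2,53.4,0,0,0,0],[100,-12.2,53.4,0,0,0,9.4],[100,0,0,0,0,0,9.4],[100,0,0,0,0,0,9.4]]]'
python3 -m inch '[[[100,0,0,0,0,0,9.4],[100,0,0,0,0,0,0],[100,0,0,0,0,0,0]]]'
python3 - <<'E'
from h import *
np.set_printoptions(precision=4,suppress=True)
n='wrist';c=cam(n); save(c,'rod.png')
print(bot.get_obs()['tcp_rot'])
for k in ('rod_grip','rod_tip'):
  for m in finder.mark_of(n,k)[:3]: print(k,round(m['conf'],2),np.round(m['position'],1),atz(c,m['position'],.05))
for m in finder.outline_of(n,'rod_grip')[:2]: print(m['conf'],m['extent'],pca(c,m['pixels'],.05))
E
```

```text
eye c [0.60156511 0.01845663 0.032     ] tab [ 5.89303976e-01 -1.08133595e-04  3.30000000e-02]
0.032 lateral -0.0026788713655148243 [0.60085613 0.02107449 0.15147626]
0.062 lateral -0.0023994856635703474 [0.60085613 0.02107449 0.15147626]
0.076 lateral -0.002269105669329583 [0.60085613 0.02107449 0.15147626]
time: 6.35
ee_pos: [0.4499, 0.3141, 0.1515]
tcp_rot: [-180.0, 0.0, -168.3]
wrist_force: [-0.1, 0.4, 0.9]
opening: 0.0856
grasp_force: 0.0
time: 6.72
ee_pos: [0.4504, 0.3132, 0.1515]
tcp_rot: [180.0, 0.0, -177.3]
wrist_force: [-0.2, -1.1, 0.2]
opening: 0.0853
grasp_force: 0.0
[-179.9993   -0.0013 -177.3364]
rod_grip 0.8 [406.3  64.7] [0.3448 0.377  0.05  ]
rod_grip 0.79 [315.  183.1] [0.4413 0.3117 0.05  ]
rod_tip 0.86 [315.9 306.3] [0.5631 0.3182 0.05  ]
rod_tip 0.6 [274.9  15.2] [0.3154 0.2764 0.05  ]
0.77 [315.8, 227.7, 21.2, 158.7] (array([0.4739, 0.315 ]), np.float64(2.6234669867737397), np.float64(-0.06385834644076271), np.float64(0.09002020395670966), 2226)
```

View pics/rod.png

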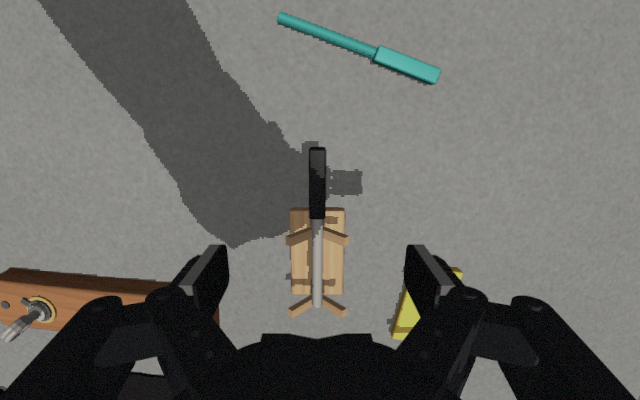

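The wrist view shows the rod lined up under the gripper, grip rows 148–218 at column 317 and shank to (318,306). I'll descend and grip.

```bash
python3 -m inch '[[[100,0,0.7,30.3,0,0,0],[100,0,0,30.3,0,0,0],[100,0,0,30.3,0,0,0],[100,0,0,29.6,0,0,0],[100,0,0,0,0,0,0],[0,0,0,0,0,0,0],[0,0,0,0,0,0,0],[0,0,0,0,0,0,0]]]' 70
python3 -m inch '[[[0,0,0,0,0,0,0],[0,0,0,0,0,0,0],[0,0,0,0,0,0,0],[0,0,0,0,0,0,0]]]'
python3 - <<'E'
from h import *
np.set_printoptions(precision=4,suppress=True)
o=bot.get_obs();print({k:np.round(o[k],4) for k in('ee_pos','tcp_rot','wrist_force','torque','opening','grasp_force')})
c=cam('wrist'); im=c['pixels']; cv2.imwrite('pics/g.png',cv2.resize(im[100:340,160:480,::-1],None,fx=2.5,fy=2.5))
E
```

```text
time: 7.92
ee_pos: [0.4509, 0.3143, 0.032]
tcp_rot: [180.0, 0.1, -177.5]
wrist_force: [-0.5, -0.8, -0.3]
opening: 0.0323
grasp_force: 0.0
time: 8.43
ee_pos: [0.4506, 0.314, 0.0313]
tcp_rot: [180.0, 0.0, -177.5]
wrist_force: [-1.0, -2.2, 4.6]
opening: 0.0127
grasp_force: 68.5
{'ee_pos': array([0.4506, 0.314 , 0.0313]), 'tcp_rot': array([ 179.9903,    0.0307, -177.4919]), 'wrist_force': array([-1.0481, -2.1585,  4.5729]), 'torque': array([-0.238 , -0.0432, -0.064 ]), 'opening': np.float64(0.0127), 'grasp_force': np.float64(68.5382)}
```

View pics/g.png

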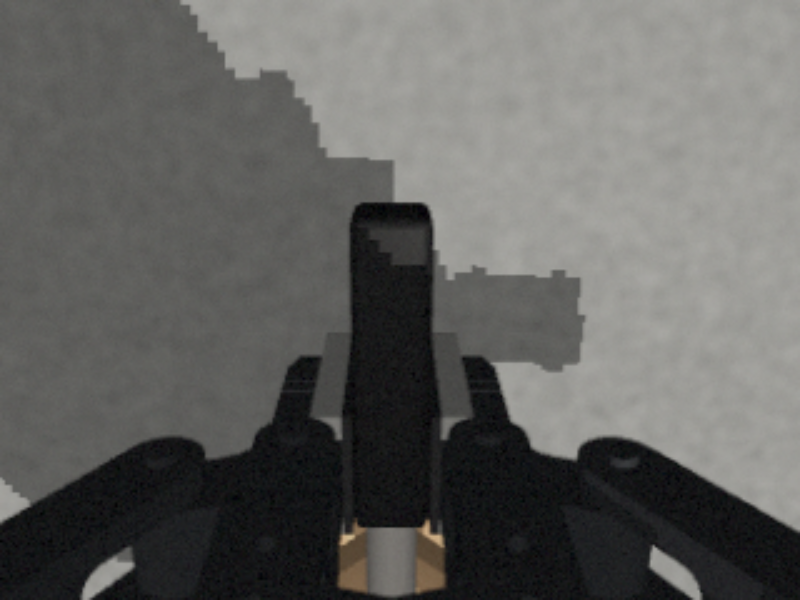

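The grip is held squarely at column ~391 of the crop, shank ahead straight. I'll lift, carry it toward the eye's near side and turn the rod to heading 44°.

```bash
python3 - <<'E'
from h import *
o=bot.get_obs(); c=cam('wrist'); y0=np.radians(o['tcp_rot'][2]); ty=np.array([np.sin(y0),-np.cos(y0),0])
for px,z in [((316.4,200),.057),((316.4,280),.057),((316.8,320),.055)]: print('bias lateral mm',1e3*(atz(c,px,z)-o['ee_pos'])@ty)
E
python3 -m inch '[[[0,0,0,-10,0,0,0],[0,0,0,-20,0,0,0],[0,0,0,-25,0,0,0],[0,0,0,-25,0,0,0],[0,0,0,0,0,0,0]]]'
python3 -m inch '[[[0,-5.1,-48.5,0,0,0,0],[0,-5.1,-48.5,0,0,0,0],[0,-5.1,-48.5,0,0,0,0],[0,-5.1,-48.5,0,0,0,0],[0,-5.1,-48.5,0,0,0,0],[0,-5.1,-48.5,0,0,0,0],[0,-5.1,-48.5,0,0,0,0],[0,-5.1,-48.5,0,0,0,0]]]'
python3 -m inch '[[[0,0,0,0,0,0,-8.3],[0,0,0,0,0,0,-8.3],[0,0,0,0,0,0,-8.3],[0,0,0,0,0,0,-8.3],[0,0,0,0,0,0,-8.3],[0,0,0,0,0,0,0],[0,0,0,0,0,0,0]]]'
python3 - <<'E'
from h import *
np.set_printoptions(precision=4,suppress=True)
o=bot.get_obs();print({k:np.round(o[k],4) for k in('ee_pos','tcp_rot','wrist_force','torque','opening','grasp_force')})
c=cam('wrist');save(c,'w5.png')
for n in ('top','side'):
  c=cam(n); save(c,n+'5.png'); e=o['ee_pos']; h=np.radians(o['tcp_rot'][2]+180); u=np.array([np.cos(h),np.sin(h),0])
  g=e+[0,0,.0187]
  print(n,'pred grip c',proj(c,g-.0095*u),'tip',proj(c,g+.1105*u))
  for k in ('rod_grip','rod_tip','eye_loop','eye_base'):
    for m in finder.mark_of(n,k)[:2]: print(k,round(m['conf'],2),np.round(m['position'],1),atz(c,m['position'],g[2]) if k[:3]=='rod' else '')
E
```

```text
bias lateral mm -0.030131566931653735
bias lateral mm -0.024002073128318747
bias lateral mm 0.17338294509669291
time: 9.15
ee_pos: [0.4511, 0.3146, 0.1128]
tcp_rot: [179.9, 0.1, -177.5]
wrist_force: [0.7, -0.0, -1.1]
opening: 0.0129
grasp_force: 68.2
time: 10.15
ee_pos: [0.5076, -0.0733, 0.1097]
tcp_rot: [180.0, -0.1, -177.5]
wrist_force: [0.8, 1.0, -1.1]
opening: 0.0129
grasp_force: 68.4
time: 11.02
ee_pos: [0.5079, -0.0718, 0.1103]
tcp_rot: [180.0, -0.0, -136.2]
wrist_force: [-0.4, 0.7, -1.3]
opening: 0.0129
grasp_force: 68.6
{'ee_pos': array([ 0.5079, -0.0718,  0.1103]), 'tcp_rot': array([ 179.9542,   -0.0345, -136.1628]), 'wrist_force': array([-0.4181,  0.7233, -1.3033]), 'torque': array([-0.0391,  0.0438,  0.0009]), 'opening': np.float64(0.0129), 'grasp_force': np.float64(68.5796)}
top pred grip c [375.3698 211.0107] tip [337.6138 175.0313]
rod_grip 0.6 [184.9 285.6] [0.3477 0.3509 0.129 ]
rod_tip 0.87 [232.4 301.3] [0.3107 0.2457 0.129 ]
rod_tip 0.61 [338.6 175.6] [0.5861 0.0025 0.129 ]
eye_loop 0.53 [330.1 175.4] 
eye_base 0.44 [328.9 180.5] 
eye_base 0.23 [330.6 177. ] 
side pred grip c [313.42   218.7563] tip [334.8128 188.2649]
rod_grip 0.52 [225.4 142.8] [0.3287 0.2686 0.129 ]
rod_grip 0.47 [311.1 220.1] [ 0.4939 -0.0808  0.129 ]
rod_tip 0.65 [335.8 188.3] [0.5901 0.0038 0.129 ]
rod_tip 0.43 [222.3 171.2] [0.2999 0.1586 0.129 ]
eye_loop 0.37 [336.8 197.6] 
eye_base 0.53 [337.6 205.5]
```

```bash
python3 -m inch '[[[0,0,0.2,22,0,0,0],[0,0,0,22,0,0,0],[0,0,0,23,0,0,0],[0,0,0,0,0,0,0],[0,0,0,0,0,0,0]]]'
python3 - <<'E'
from h import *
np.set_printoptions(precision=4,suppress=True)
o=bot.get_obs();print({k:np.round(o[k],4) for k in('ee_pos','tcp_rot','wrist_force','torque')})
e=o['ee_pos'];h=np.radians(o['tcp_rot'][2]+180);u=np.array([np.cos(h),np.sin(h)]);d=np.array([.6016,.0184])-e[:2];print('along',d@u,'lat',d@[-u[1],u[0]])
a=[]
for n in ('top','side'):
  c=cam(n); x,y=np.round(proj(c,[.6016,.0184,.062])).astype(int); a.append(cv2.resize(c['pixels'][y-25:y+25,x-32:x+32,::-1],(400,400*50//64),interpolation=2))
cv2.imwrite('pics/pre.png',np.hstack(a))
E
```

```text
time: 12.2
ee_pos: [0.5084, -0.0718, 0.0449]
tcp_rot: [-180.0, 0.0, -136.0]
wrist_force: [-0.1, 0.3, -0.4]
opening: 0.0128
grasp_force: 68.6
{'ee_pos': array([ 0.5084, -0.0718,  0.0449]), 'tcp_rot': array([-179.9579,    0.0317, -135.9887]), 'wrist_force': array([-0.0985,  0.3082, -0.416 ]), 'torque': array([-0.0227, -0.0074,  0.0027])}
along 0.12965559758313117 lat 9.977757672394791e-05
```

View pics/pre.png

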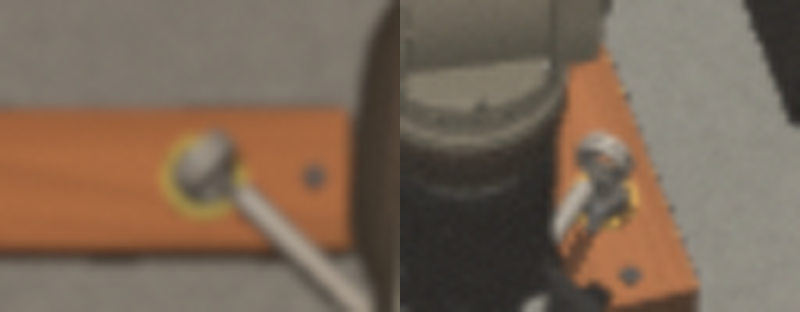

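The crops show the shank tip just short of the loop and lined up with it, so I'll advance gently.

```bash
python3 -m inch '[[[0,0,0,1.5,0,0,0],[0,-6,0,0,0,0,0],[0,-6,0,0,0,0,0],[0,-4,0,0,0,0,0],[0,-4,0,0,0,0,0]]]'; python3 -m inch '[[[0,-5,0,0,0,0,0],[0,-5,0,0,0,0,0],[0,0,0,0,0,0,0]]]'
```

```text
time: 12.92
ee_pos: [0.5226, -0.0575, 0.0424]
tcp_rot: [180.0, -0.0, -136.0]
wrist_force: [0.2, -0.2, -1.3]
opening: 0.0127
grasp_force: 68.6
time: 13.3
ee_pos: [0.5298, -0.0506, 0.0424]
tcp_rot: [180.0, -0.0, -136.0]
wrist_force: [-0.2, 0.2, -1.0]
opening: 0.0127
grasp_force: 68.6
```

```bash
python3 -m inch '[[[0,-5,0,0,0,0,0],[0,-5,0,0,0,0,0],[0,-5,0,0,0,0,0],[0,0,0,0,0,0,0],[0,0,0,0,0,0,0]]]'
python3 - <<'E'
from h import *
np.set_printoptions(precision=4,suppress=True)
o=bot.get_obs();print({k:np.round(o[k],4) for k in('ee_pos','tcp_rot','wrist_force','torque')})
e=o['ee_pos'];h=np.radians(o['tcp_rot'][2]+180);u=np.array([np.cos(h),np.sin(h)]);d=np.array([.6016,.0184])-e[:2];print('along',d@u,'lat',d@[-u[1],u[0]])
a=[]
for n in ('top','side'):
  c=cam(n); print(n,[(round(m['conf'],2),m['position']) for m in finder.mark_of(n,'washer_tab')[:2]],proj(c,[.5893,-.0001,.033])); x,y=np.round(proj(c,[.6016,.0184,.062])).astype(int); a.append(cv2.resize(c['pixels'][y-25:y+25,x-32:x+32,::-1],(400,400*50//64),interpolation=2))
cv2.imwrite('pics/in.png',np.hstack(a))
E
```

```text
time: 13.92
ee_pos: [0.5403, -0.0404, 0.0424]
tcp_rot: [180.0, -0.0, -136.0]
wrist_force: [0.2, -0.4, -1.8]
opening: 0.0129
grasp_force: 68.6
{'ee_pos': array([ 0.5403, -0.0404,  0.0424]), 'tcp_rot': array([ 179.9901,   -0.01  , -135.9814]), 'wrist_force': array([ 0.2433, -0.397 , -1.8078]), 'torque': array([-0.0385,  0.0378,  0.0218])}
along 0.08494359666691273 lat -0.0003073046234158424
top [(0.59, [339.1, 184.5])] [338.5566 182.4706]
side [(0.38, [333.1, 208.2])] [335.1257 210.3345]
```

View pics/in.png

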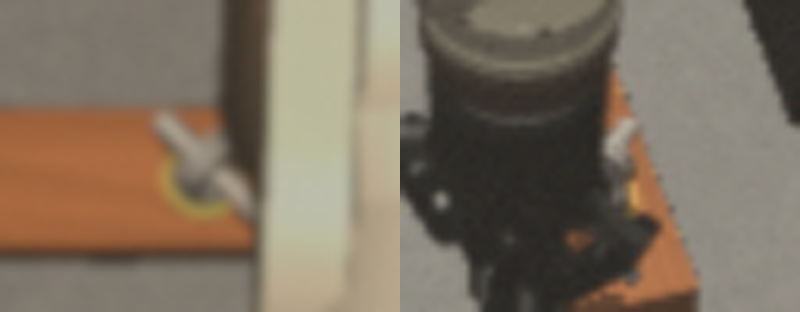

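The rod is through the loop, with the tip showing beyond it. I'll swing clockwise about the eye axis (r = 85 mm), watching the moment.

```bash
cat > m.py <<'E'
from h import *
np.set_printoptions(precision=3,suppress=True)
L=[]
for i in range(4):
    o=bot.get_obs(); L.append(np.r_[o['ee_pos'],o['wrist_force'],o['torque'],(o['tcp_rot'][2]+180+180)%360-180])
    if i<3: viewer.camera('top')
a=np.mean(L,0); h=np.radians(a[9]);u=np.array([np.cos(h),np.sin(h)]);d=np.array([.6016,.0184])-a[:2]; n=np.array([-u[1],u[0]])
M=a[8]+(-d[0]*a[4]+d[1]*a[3])
print('t',round(o['time'],2),'head %.2f along %.1f lat %.1f z %.1f'%(a[9],d@u*1e3,d@n*1e3,a[2]*1e3),'F',a[3:6],'T',a[6:9],'Mz_eye %.3f'%M,'F_u %.2f F_n %.2f'%(a[3:5]@u,a[3:5]@n))
E
python3 m.py
python3 -m inch '[[[0,-0.8,11.8,0,0,0,8],[0,-0.8,11.8,0,0,0,8],[0,-0.8,11.8,0,0,0,8],[0,0,0,0,0,0,0]]]'|grep force; python3 m.py
python3 -m inch '[[[0,-0.2,5.9,0,0,0,4],[0,0,0,0,0,0,0]]]'|grep force; python3 m.py
python3 -m inch '[[[0,-0.2,5.9,0,0,0,4],[0,0,0,0,0,0,0]]]'|grep force; python3 m.py
```

```text
t 14.28 head 44.01 along 85.0 lat -0.2 z 42.5 F [-0.351 -0.393 -0.835] T [-0.042  0.026 -0.003] Mz_eye 0.000 F_u -0.53 F_n -0.04
wrist_force: [-1.1, 0.1, -0.5]
grasp_force: 68.6
t 14.93 head 20.17 along 85.0 lat -0.3 z 42.6 F [-0.106 -0.214 -1.102] T [-0.044  0.033 -0.014] Mz_eye 0.000 F_u -0.17 F_n -0.16
wrist_force: [1.2, 0.0, -1.1]
grasp_force: 68.6
t 15.32 head 16.13 along 85.0 lat 0.0 z 42.5 F [ 0.318  0.004 -1.136] T [-0.04   0.037 -0.042] Mz_eye -0.034 F_u 0.31 F_n -0.08
wrist_force: [0.7, -0.1, -0.7]
grasp_force: 68.6
t 15.72 head 12.12 along 85.0 lat 0.0 z 42.5 F [ 0.082 -1.23  -1.117] T [-0.135 -0.061 -0.05 ] Mz_eye 0.054 F_u -0.18 F_n -1.22
```

```bash
for i in 1; do python3 -m inch '[[[0,-0.2,5.9,0,0,0,4],[0,0,0,0,0,0,0]]]'|grep wrist; python3 m.py
python3 -m inch '[[[0,-0.2,5.9,0,0,0,4],[0,0,0,0,0,0,0]]]'|grep wrist; python3 m.py
python3 -m inch '[[[0,-0.2,5.9,0,0,0,4],[0,0,0,0,0,0,0]]]'|grep wrist; python3 m.py
python3 -m inch '[[[0,-0.1,4.5,0,0,0,3],[0,0,0,0,0,0,0]]]'|grep wrist; python3 m.py; done
```

```text
wrist_force: [1.6, -1.3, -0.7]
t 16.12 head 8.12 along 85.0 lat 0.0 z 42.5 F [ 1.268 -1.114 -0.984] T [-0.181 -0.145 -0.073] Mz_eye 0.036 F_u 1.10 F_n -1.28
wrist_force: [1.1, -1.7, -1.5]
t 16.52 head 4.12 along 85.0 lat 0.0 z 42.5 F [ 1.057 -0.766 -0.817] T [-0.173 -0.165 -0.061] Mz_eye 0.010 F_u 1.00 F_n -0.84
wrist_force: [1.3, -1.9, -1.6]
t 16.93 head 0.12 along 85.0 lat 0.1 z 42.5 F [ 1.364 -1.002 -1.246] T [-0.213 -0.201 -0.057] Mz_eye 0.029 F_u 1.36 F_n -1.00
wrist_force: [2.1, -1.1, -1.1]
t 17.32 head -2.90 along 85.1 lat 0.1 z 42.5 F [ 1.8   -0.948 -1.112] T [-0.255 -0.262 -0.048] Mz_eye 0.025 F_u 1.85 F_n -0.86
```

```bash
s(){ python3 m.py; }
python3 -m inch '[[[0,-0.1,4.5,0,0,0,3],[0,0,0,0,0,0,0]]]'|grep wrist; s
python3 -m inch '[[[0,-0.1,4.5,0,0,0,3],[0,0,0,0,0,0,0]]]'|grep wrist; s
python3 -m inch '[[[0,-0.1,3.0,0,0,0,2],[0,0,0,0,0,0,0]]]'|grep wrist; s
python3 -m inch '[[[0,-0.1,3.0,0,0,0,2],[0,0,0,0,0,0,0]]]'|grep wrist; s
```

```text
wrist_force: [1.6, -2.7, -1.2]
t 17.73 head -5.91 along 85.1 lat -0.0 z 42.5 F [ 1.907 -1.924 -1.105] T [-0.319 -0.324 -0.118] Mz_eye 0.028 F_u 2.09 F_n -1.72
wrist_force: [1.6, -1.9, -1.0]
t 18.12 head -8.91 along 85.1 lat -0.0 z 42.5 F [ 1.212 -2.039 -0.727] T [-0.4   -0.332 -0.114] Mz_eye 0.042 F_u 1.51 F_n -1.83
wrist_force: [1.4, -2.8, -0.8]
t 18.52 head -10.93 along 85.1 lat -0.1 z 42.5 F [ 1.848 -2.318 -0.994] T [-0.429 -0.295 -0.145] Mz_eye 0.019 F_u 2.25 F_n -1.93
wrist_force: [2.1, -2.3, -0.7]
t 18.93 head -12.93 along 85.1 lat -0.1 z 42.5 F [ 1.668 -2.666 -0.833] T [-0.478 -0.245 -0.145] Mz_eye 0.044 F_u 2.22 F_n -2.22
```

```bash
s(){ python3 m.py; }
python3 -m inch '[[[0,-0.1,3.0,0,0,0,2],[0,0,0,0,0,0,0]]]'|grep wrist; s
python3 -m inch '[[[0,-0.1,3.0,0,0,0,2],[0,0,0,0,0,0,0]]]'|grep wrist; s
python3 -m inch '[[[0,-0.1,3.0,0,0,0,2],[0,0,0,0,0,0,0]]]'|grep wrist; s
```

```text
wrist_force: [1.5, -2.9, -1.5]
t 19.32 head -14.94 along 85.1 lat -0.1 z 42.5 F [ 1.232 -3.013 -0.621] T [-0.488 -0.215 -0.157] Mz_eye 0.064 F_u 1.97 F_n -2.59
wrist_force: [0.8, -4.1, -0.5]
t 19.73 head -16.94 along 85.0 lat -0.1 z 42.4 F [ 0.597 -3.645 -0.991] T [-0.697 -0.099 -0.122] Mz_eye 0.159 F_u 1.63 F_n -3.31
wrist_force: [0.1, -4.8, -0.4]
t 20.12 head -18.94 along 85.0 lat -0.1 z 42.4 F [ 0.205 -4.218 -0.962] T [-0.809  0.018 -0.164] Mz_eye 0.169 F_u 1.56 F_n -3.92
```

```bash
s(){ python3 m.py; }
python3 -m inch '[[[0,-0.1,3.0,0,0,0,2],[0,0,0,0,0,0,0]]]'|grep wrist; s
python3 -m inch '[[[0,-0.1,3.0,0,0,0,2],[0,0,0,0,0,0,0]]]'|grep wrist; s
```

```text
wrist_force: [0.0, -4.9, -1.0]
t 20.52 head -20.94 along 85.0 lat -0.2 z 42.4 F [-0.476 -4.156 -0.911] T [-0.839  0.092 -0.179] Mz_eye 0.165 F_u 1.04 F_n -4.05
wrist_force: [-0.5, -4.8, -1.0]
t 20.93 head -22.94 along 85.0 lat -0.2 z 42.4 F [-0.834 -4.341 -0.566] T [-0.877  0.191 -0.178] Mz_eye 0.189 F_u 0.92 F_n -4.32
```

The moment rose from ~0.05 to ~0.16 N m near heading −16.5°, which is the bite. About 3.5° more gives ~10°. Then I'll ease off by swinging the rod back free in the hole.

```bash
s(){ python3 m.py; }
python3 -m inch '[[[0,-0.1,3.0,0,0,0,2],[0,0,2.3,0,0,0,1.5],[0,0,0,0,0,0,0]]]'|grep wrist; s
python3 -m inch '[[[0,-0.1,-3.0,0,0,0,-2],[0,-0.2,-5.9,0,0,0,-4],[0,-0.2,-5.9,0,0,0,-4],[0,0,0,0,0,0,0]]]'|grep wrist; s
python3 -m inch '[[[0,-0.3,-7.4,0,0,0,-5],[0,-0.3,-7.4,0,0,0,-5],[0,-0.3,-7.4,0,0,0,-5],[0,-0.3,-7.4,0,0,0,-5],[0,0,0,0,0,0,0]]]'|grep wrist; s
```

```text
wrist_force: [-1.8, -4.9, -1.0]
t 21.45 head -26.46 along 85.0 lat -0.3 z 42.4 F [-1.556 -5.013 -0.788] T [-0.953  0.315 -0.208] Mz_eye 0.232 F_u 0.84 F_n -5.18
wrist_force: [-0.5, -0.5, -0.6]
t 22.1 head -16.53 along 84.8 lat -0.7 z 42.6 F [-0.393 -1.233 -0.716] T [-0.175  0.083 -0.058] Mz_eye 0.052 F_u -0.03 F_n -1.29
wrist_force: [-0.6, 1.2, -0.5]
t 22.88 head 3.40 along 84.6 lat -0.5 z 42.5 F [ 0.183  0.519 -0.907] T [-0.006  0.047 -0.015] Mz_eye -0.058 F_u 0.21 F_n 0.51
```

```bash
python3 -m inch '[[[0,5,0,0,0,0,0],[0,15,0,0,0,0,0],[0,20,0,0,0,0,0],[0,25,0,0,0,0,0],[0,0,0,0,0,0,0]]]'
python3 -m inch '[[[0,0,0,-30,0,0,0],[0,0,0,-40,0,0,0],[0,0,0,-40,0,0,0],[0,-40,12,-10,0,0,0],[0,-45,12,0,0,0,0],[0,-45,13,0,0,0,0],[0,-45,13,0,0,0,0],[0,0,0,0,0,0,0]]]'
python3 - <<'E'
from h import *
np.set_printoptions(precision=4,suppress=True)
n='wrist'
viewer.camera(n);viewer.camera(n);c=cam(n); print(bot.get_obs()['ee_pos'],bot.get_obs()['tcp_rot']); save(c,'tab.png')
E=np.array([.6016,.0184]); print('proj eye',proj(c,[*E,.032]),'old tab',proj(c,[.5893,-.0001,.033]))
for k,z in dict(washer_tab=.033,eye_base=.03,eye_loop=.062).items():
  for m in finder.mark_of(n,k)[:2]:
    p=atz(c,m['position'],z); print(k,round(m['conf'],2),m['position'],p,np.degrees(np.arctan2(*(p[:2]-E)[::-1])))
x,y=proj(c,[*E,.04]).astype(int); cv2.imwrite('pics/tabz.png',cv2.resize(c['pixels'][max(y-50,0):y+50,max(x-65,0):x+65,::-1],None,fx=6,fy=6,interpolation=2)); print(max(x-65,0),max(y-50,0))
E
```

```text
time: 23.5
ee_pos: [0.4503, 0.0096, 0.0425]
tcp_rot: [180.0, -0.0, -176.5]
wrist_force: [-0.4, -0.6, -0.4]
opening: 0.0128
grasp_force: 68.6
time: 24.5
ee_pos: [0.6256, 0.0713, 0.1598]
tcp_rot: [180.0, -0.1, -176.4]
wrist_force: [-0.5, 0.1, -1.0]
opening: 0.0127
grasp_force: 68.7
[0.6233 0.0701 0.1624] [-179.9956   -0.0301 -176.4922]
proj eye [261.2835 158.9288] old tab [240.8566 144.4569]
washer_tab 0.7 [241.9, 143.1] [0.588  0.0009 0.033 ] -127.72910217131295
eye_base 0.59 [259.4, 158.1] [0.6013 0.0163 0.03  ] -98.44700507402916
eye_loop 0.72 [252.5, 164.0] [0.6009 0.0164 0.062 ] -110.6370261247679
194 110
```

View pics/tabz.png

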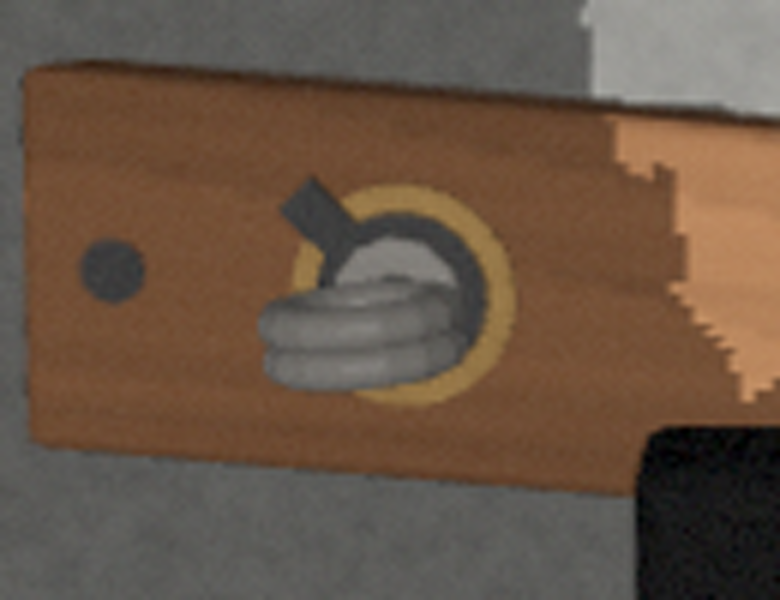

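The crop shows the tab tip at (297,192), which is px (243.5,142), so it has moved clockwise. I'll measure the angle change consistently across the saved views.

Run:
```python
from h import *
o=bot.get_obs(); c=cam('wrist')
def T(p,rpy): M=np.eye(4); M[:3,:3]=Ro.from_euler('xyz',rpy,degrees=True).as_matrix(); M[:3,3]=p; return M
Tc=np.eye(4);Tc[:3,:3]=c['R'];Tc[:3,3]=c['t']; K=Tc@T(o['ee_pos'],o['tcp_rot'])   # cam from tool
for f_,p,r in [('eye',(.6007,.0211,.1515),(180,0,-179.88)),('eye2',(.60086,.0211,.1515),(180,0,-140.04)),('tab',o['ee_pos'],o['tcp_rot'])]:
    d=dict(c); M=K@np.linalg.inv(T(p,r)); d['R']=M[:3,:3]; d['t']=M[:3,3]
    im=cv2.imread(f'pics/{f_}.png').astype(int)
    # refine centre by brass ring
    g=[];
    x0,y0=proj(d,[.6016,.0184,.032]).astype(int)
    ys,xs=np.mgrid[y0-30:y0+31,x0-35:x0+36]; W=np.array([atz(d,(x,y),.0325)[:2] for x,y in zip(xs.ravel(),ys.ravel())]); C=im[ys.ravel(),xs.ravel()]
    b=(C[:,2]-C[:,0]>55)&(C[:,1]>C[:,2]*.72)
    E=np.array([.6016,.0184]); q=W[b]; 
    from scipy.optimize import least_squares
    q=q[np.hypot(*(q-E).T)<.02]; 
    E2=least_squares(lambda v:np.hypot(q[:,0]-v[0],q[:,1]-v[1])-.015,E,loss='soft_l1',f_scale=.0005).x
    for e in (E,E2):
        v=W-e; R=np.hypot(*v.T); dk=(C.max(1)<75)&(C.max(1)-C.min(1)<22)&(R>.0145)&(R<.0215); a=np.degrees(np.arctan2(v[dk,1],v[dk,0])); a=a[(a>-170)&(a<-80)]
        print(f_,e,len(q),'n',len(a),'angle median %.1f mean %.1f'%(np.median(a),a.mean()),a.min().round(),a.max().round())
```

```text
eye [0.6016 0.0184] 305 n 61 angle median -121.4 mean -121.4 -133.0 -109.0
eye [0.60165361 0.01820587] 305 n 59 angle median -122.3 mean -122.1 -134.0 -111.0
eye2 [0.6016 0.0184] 239 n 58 angle median -121.9 mean -122.3 -133.0 -111.0
eye2 [0.60144729 0.01813528] 239 n 57 angle median -122.8 mean -122.7 -133.0 -111.0
tab [0.6016 0.0184] 334 n 62 angle median -128.5 mean -126.8 -140.0 -83.0
tab [0.60181806 0.01751621] 334 n 63 angle median -131.1 mean -129.2 -143.0 -84.0
```

Run:
```python
from h import *
from scipy.optimize import least_squares
for i in range(3):
    c=cam('wrist'); im=c['pixels'][:,:,::-1].astype(int); E=np.array([.6016,.0184]); x0,y0=proj(c,[*E,.032]).astype(int)
    ys,xs=np.mgrid[y0-30:y0+31,x0-35:x0+36]; W=np.array([atz(c,(x,y),.0325)[:2] for x,y in zip(xs.ravel(),ys.ravel())]); C=im[ys.ravel(),xs.ravel()]
    q=W[(C[:,2]-C[:,0]>55)&(C[:,1]>C[:,2]*.72)]; q=q[np.hypot(*(q-E).T)<.02]
    E2=least_squares(lambda v:np.hypot(q[:,0]-v[0],q[:,1]-v[1])-.015,E,loss='soft_l1',f_scale=.0005).x
    for e in (E,E2):
        v=W-e; R=np.hypot(*v.T); dk=(C.max(1)<75)&(C.max(1)-C.min(1)<22)&(R>.0145)&(R<.0215); a=np.degrees(np.arctan2(v[dk,1],v[dk,0])); a=a[(a>-160)&(a<-105)]
        t=v[(C.max(1)<75)&(C.max(1)-C.min(1)<22)&(R<.026)&(R>.016)]; t=t[np.abs(np.degrees(np.arctan2(t[:,1],t[:,0]))+130)<30]
        print(e,len(a),'median %.1f mean %.1f'%(np.median(a),a.mean()),a.min().round(),a.max().round())
print(bot.get_obs()['ee_pos'],bot.get_obs()['time'])
```

```text
[0.6016 0.0184] 62 median -130.8 mean -131.0 -143.0 -119.0
[0.60163865 0.01821908] 60 median -131.3 mean -131.4 -143.0 -119.0
[0.6016 0.0184] 58 median -130.8 mean -130.9 -142.0 -120.0
[0.60164598 0.01817648] 59 median -131.3 mean -131.3 -143.0 -120.0
[0.6016 0.0184] 58 median -130.8 mean -130.9 -143.0 -120.0
[0.60164933 0.0182125 ] 59 median -131.2 mean -131.3 -144.0 -120.0
[0.62348037 0.0700376  0.16314716] 25.0
```

The tab turned about 9° past the bite, which is what was asked. Now I'll carry the rod back over its rest.

```bash
python3 -m inch '[[[0,22.5,36.3,0,0,0,0],[0,22.5,36.3,0,0,0,0],[0,22.5,36.3,0,0,0,0],[0,22.5,36.3,0,0,0,0],[0,22.5,36.3,0,0,0,0],[0,22.5,36.3,0,0,0,0],[0,22.5,36.3,0,0,0,0],[0,0,0,0,0,0,1]]]'>/dev/null
python3 -m inch '[[[0,0,0,20,0,0,0],[0,0,0,25,0,0,0],[0,0,0,25,0,0,0],[0,0,0,0,0,0,0],[0,0,0,0,0,0,0],[0,0,0,0,0,0,0]]]'
python3 - <<'E'
from h import *
np.set_printoptions(precision=4,suppress=True)
o=bot.get_obs();y=np.radians(o['tcp_rot'][2]);d=np.array([.4506,.3140])-o['ee_pos'][:2]
print(o['ee_pos'],o['tcp_rot'],'tx %.2f ty %.2f tz %.2f'%(1e3*(d@[np.cos(y),np.sin(y)]),1e3*(d@[np.sin(y),-np.cos(y)]),1e3*(o['ee_pos'][2]-.0313)),'F',o['wrist_force'])
c=cam('wrist');cv2.imwrite('pics/ret.png',cv2.resize(c['pixels'][100:340,160:480,::-1],None,fx=2.5,fy=2.5))
E
```

```text
time: 26.75
ee_pos: [0.4516, 0.3144, 0.0939]
tcp_rot: [179.9, 0.1, -177.5]
wrist_force: [-0.2, -0.6, -0.8]
opening: 0.0125
grasp_force: 68.7
[0.4516 0.3144 0.0939] [ 179.9415    0.0983 -177.5032] tx 1.06 ty -0.36 tz 62.59 F [-0.1716 -0.5518 -0.7565]
```

View pics/ret.png

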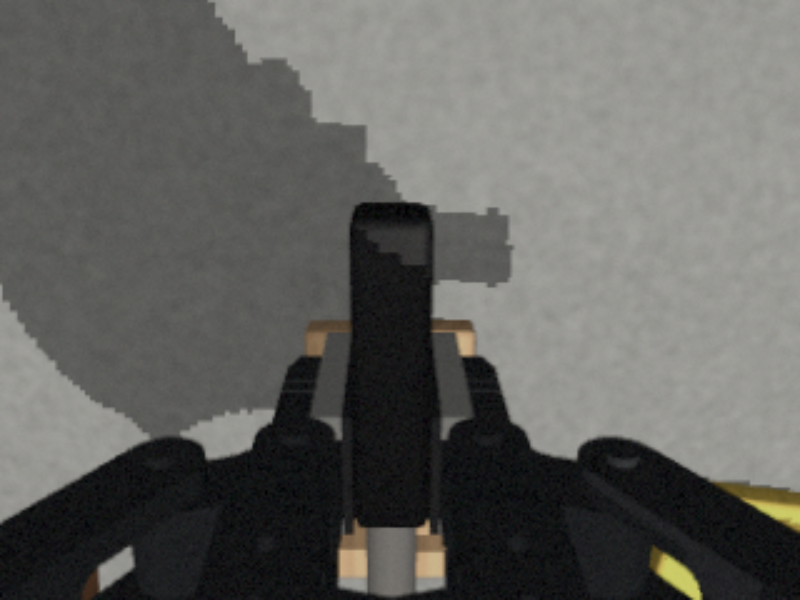

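The rod sits in the gripper exactly as before, rear end at crop row 203, with the rest centred below it. I'll lower it.

```bash
python3 -m inch '[[[0,1,-0.3,20,0,0,0],[0,0,0,20,0,0,0],[0,0,0,14,0,0,0],[0,0,0,5,0,0,0],[0,0,0,3,0,0,0],[0,0,0,0,0,0,0],[0,0,0,0,0,0,0]]]'
python3 - <<'E'
from h import *
for i in range(3): viewer.camera('top')
o=bot.get_obs();y=np.radians(o['tcp_rot'][2]);d=np.array([.4506,.3140])-o['ee_pos'][:2]
print(o['ee_pos'],o['tcp_rot'],'tx %.2f ty %.2f tz %.2f'%(1e3*(d@[np.cos(y),np.sin(y)]),1e3*(d@[np.sin(y),-np.cos(y)]),1e3*(o['ee_pos'][2]-.0313)),'F',o['wrist_force'])
E
```

```text
time: 27.68
ee_pos: [0.4502, 0.3141, 0.0313]
tcp_rot: [180.0, 0.0, -177.5]
wrist_force: [-3.0, -1.5, 4.9]
opening: 0.0124
grasp_force: 69.4
[0.4502112  0.31405872 0.03123428] [ 1.79969490e+02  4.37869074e-02 -1.77486022e+02] tx -0.39 ty -0.08 tz -0.07 F [-3.86860977 -1.54522235  5.99401568]
```

Seated at the original height with light contact. Releasing and rising.

```bash
python3 -m inch '[[[20,0,0,0,0,0,0],[30,0,0,0,0,0,0],[60,0,0,0,0,0,0],[80,0,0,0,0,0,0],[80,0,0,0,0,0,0],[80,0,0,-15,0,0,0],[80,0,0,-35,0,0,0],[80,0,0,-50,0,0,0]]]'
python3 -m inch '[[[80,0,0,-50,0,0,0],[80,0,0,0,0,0,0],[80,0,0,0,0,0,0],[80,0,0,0,0,0,0]]]'
python3 - <<'E'
from h import *
np.set_printoptions(precision=4,suppress=True)
n='wrist'; c=cam(n); save(c,'fin.png')
for m in finder.outline_of(n,'rod_grip')[:2]: print(m['conf'],m['extent'],pca(c,m['pixels'],.05))
for k in ('rod_grip','rod_tip'):
  for m in finder.mark_of(n,k)[:2]: print(k,round(m['conf'],2),np.round(m['position'],1),atz(c,m['position'],.05))
E
```

```text
time: 28.82
ee_pos: [0.4494, 0.3135, 0.1316]
tcp_rot: [-180.0, -0.1, -177.5]
wrist_force: [0.9, 0.6, -0.1]
opening: 0.0685
grasp_force: 0.0
time: 29.32
ee_pos: [0.4495, 0.3135, 0.1793]
tcp_rot: [-179.9, -0.1, -177.5]
wrist_force: [-0.3, -0.4, 0.7]
opening: 0.0683
grasp_force: 0.0
0.72 [355.5, 55.2, 145.0, 64.5] (array([0.3355, 0.3468]), np.float64(73.75113979904124), np.float64(-0.07132410679942928), np.float64(0.06023473706350831), 1957)
0.59 [315.3, 217.2, 17.6, 148.4] (array([0.4752, 0.3153]), np.float64(2.897735304588379), np.float64(-0.06459835705510998), np.float64(0.08846642652927583), 1837)
rod_grip 0.91 [398.1  67.6] [0.3426 0.3784 0.05  ]
rod_grip 0.65 [316.2 177.7] [0.4419 0.313  0.05  ]
rod_tip 0.67 [315.8 290.5] [0.563  0.3179 0.05  ]
rod_tip 0.58 [282.3  24.6] [0.3137 0.2794 0.05  ]
```

View pics/fin.png

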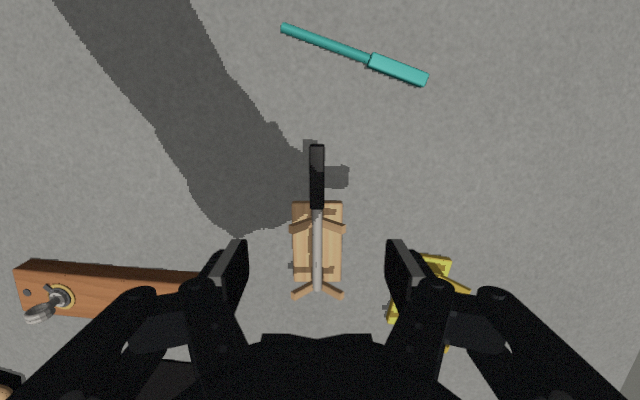

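The rod lies in both notches as before, grip rows 145–208 at column 317 and tip at (318,290), and the gripper is clear of it. Handing in.

```bash
python3 -c "
from workcell import bot
print(bot.job_done())"
```

```text
the job is handed in; nothing more can be done
None
```

I levered the eye clockwise to its bite and about 9° further, measured from the washer tab. The rod is back in both notches of its rest, nothing else was touched as far as I could tell, and the job was handed in at about 29 s.

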